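# Press a pebble remote shut and box it

### The job

Lower the round pebble-shaped remote, upright, gently into the deep pot of the closing press and let go; then take the tamper by its handle and press its flat face squarely down on the remote until the sprung plate bottoms out and the gaping shell is shut. Stand the tamper back upright on its round pad, then lift the remote out and lower it gently, still upright, to the floor of the deep grey box. Never drop the remote or push it down hard with the fingers, and leave the other things on the bench where they are.

Things in the scene. Friction and masses are not known exactly. Their poses are not given: they have to be found in the camera images.
- fob_center (a point): Pebble-shaped remote, black, round seen from above (50 mm diameter with a straight upright side from 13 to 26 mm above its underside, where it is grasped), flat underside 28 mm and flat top 24 mm across, 110 g. Its cap stands 4 mm open at the start (44 mm tall in all), with a green board edge in the gap; shut it is 40 mm tall. This point lies on its axis, 20 mm above its underside; z is its upward axis. It starts upright on a square grey pad 100 mm wide and 4 mm thick.
- fob_cap (a joint): How far the remote's cap has been pressed down, m: 0 = open by 4 mm, 0.004 = shut. It stays where it is left; it moves under about 7 N.
- press: Closing press, fixed: an upright round aluminium pot, open at the top, 152 mm outside diameter, inside diameter 144 mm, wall 4 mm, rim 89 mm above the bench, on a dark flange of 172 mm diameter. Origin: centre of its underside.
- press_mouth (a point): Centre of the pot's mouth, level with the rim, 89 mm above the bench.
- plate_top (a point): Centre of the top face of the sprung round steel plate (138 mm diameter) that is the pot's inner floor; 54 mm below the rim when up. Moves down with the plate.
- press_plate (a joint): How far the sprung plate is pressed down, m: 0 = up, 0.010 = bottomed out. It stays level; spring force rises from 5 N at the start to 14 N at the bottom, and it springs back up.
- tub: Deep grey open box, fixed, 165 x 165 mm, 70 mm tall, walls 4 mm thick; its inner floor is a sprung white plate. Origin: centre of its underside, on the bench; x and y along its sides.
- tub_floor_top (a point): Centre of the top face of the box's sprung level floor plate: 16 mm above the bench and 54 mm below the rim when up. It holds the remote's weight without sinking, starts to give at 3 N and bottoms out 8 mm lower at 12.6 N.
- tamper_grip (a point): Tamper, loose, standing upright on its pad: flat steel puck 58 mm diameter and 14 mm thick below, thin neck, then a dark wooden cylindrical handle of 26 mm diameter from 30 to 86 mm above the face; 0.3 kg. This point is on the axis, in the middle of the handle, 58 mm above the face; z points up along the handle.
- tamper_face (a point): Centre of the tamper's flat lower face; z points up along the handle.
- tamper_pad: Round black rubber pad, fixed, 84 mm diameter, 6 mm thick, on which the tamper stands. Origin: centre of its underside, on the bench.
- spudger: Bystander, loose: a black flat plastic pry stick with a steel tip, 125 x 12 x 6 mm, lying. Origin at the centre of its underside.
- open_shell: Bystander, loose: an opened oblong key remote showing its circuit board, 75 x 42 x 12 mm. Origin at the centre of its underside.
- screwdriver: Bystander, loose: a screwdriver, 150 mm long, lying. Origin at the centre of its underside.
- flux_bottle: Bystander, loose: a small white bottle, 36 mm across, 80 mm tall. Origin at the centre of its underside.
- screw_jar: Bystander, loose: a small glass jar with black lid, 56 mm across, 50 mm tall. Origin at the centre of its underside.
- oblong_fob: Bystander, loose: a closed oblong key remote, 70 x 38 x 15 mm, with a wire loop. Origin at the centre of its underside.

How it is judged:
By the outcome, as a careful person would: the job done as asked, in the order asked, and still so for the second after the job is handed in, with the robot touching nothing.
It also fails if it takes over 69 s, if anything falls off the work surface, if the arm or the gripper's body presses on something with over 40 N, if the wrist force passes 120 N, or if a joint passes its speed limit or range.

### The arm

A 6-joint arm with a two-finger parallel gripper is mounted at the origin on the work surface. World frame = base frame: x ahead of the robot, y to its left, z up, the work surface at z = 0. Lengths are in m, angles in rad, forces in N, time in s.
With the tool pointing down it reaches from about 0.35 to 0.875 m from the base axis. Payload 4.2 kg.
Tool frame: the origin (TCP) lies midway between the tips of the shut fingers; the grasp point (between the pads) lies 19 mm behind it (ctrl.grasp_offset is the distance from the TCP to the grasp point, in m); z points along the fingers, y is the line along which they close (so a half turn about z gives the same grasp; the last joint's range is limited). The gripper opens to 85 mm and grips with 20 to 120 N. Pads are 22 mm wide; open, the fingers measure 114 mm over their backs; the gripper's body (76 mm by 85 mm) begins 54 mm behind the grasp point. The pads swing forward as they close: fully open they stand 13 mm farther back than shut.
Start: joints at [-1.048, 0.385, 0.008, 0, -1.194, -0.259], TCP at [0.163, -0.603, 0.231] pointing down, gripper open.
Joint ranges: [-3.14, 3.14], [-1.21, 2.06], [-1.07, 1.41], [-3.16, 2.05], [-2.99, -0.16], [-3.1, 3.1]. Speed limits (rad/s): [2.79, 2.79, 3.14, 3.14, 3.14, 3.14].

### API

Orientations are given as [roll, pitch, yaw] about the fixed x, y, z axes, in that order (R = Rz(yaw) Ry(pitch) Rx(roll)).
In Python, from station import ctrl gives the robot as it stands.
- The arm moves only by the tool carry_out, never from a script. Its argument "increments" is a list of rows, each a list of 7 numbers: the turn, a rotation vector about the tool's x, y, z in rad, then the shift along the tool's x, y, z in cm, then the finger opening in cm, from 0 to 8.54. A call has 1 to 20 rows; each row shifts and turns the commanded pose from where the row before left it, along the tool's axes as they then stand; what a row does not reach is not made up. A row lasts 1/12 s, in which the tool goes at most 41.7 mm and 7.16 degrees, less where a joint would pass 70% of its speed; a pose out of reach is approached as far as the arm can. A call with a gripper value outside its range is refused whole. The fingers move at their own pace and stop on an object; "newtons" is the grip in N (left out, the last holds). Time passes only in rows, so rows that do not move let the fingers close. It gives the time, the measured TCP pose, the force, the opening and the grip force at its end, in the units of the state.
- ctrl.get_obs(): the state, without advancing time (a new reading comes with each control period).
- ctrl.get_image(name): name is "scene" or "top" or "wrist"; returns a dict with "frame" (420x560x3 uint8, red, green, blue), "z_map" (420x560 float32, m along the optical axis (not along the pixel's ray), 0 where there is no reading), "mtx" (3x3 intrinsics, pixels), "extrinsics" (4x4, takes a point from camera to world coordinates); the wrist camera has in their place "mount" (4x4, takes a point from camera to tool coordinates, whose origin is the TCP and whose axes are the flange's). Camera axes: x right, y down, z forward; pixel columns grow to the right and rows downward; lengths in m; the calibration is good to about 2 mm. A picture is of the moment at which its call begins: read the wrist's pose just before it.
- ctrl.close_job(): hands the job in; it is judged then, once.
The state is a dict: "time_s": time; "qpos": joint angles; "qd": joint speeds; "joint_torque": joint torques, N m; "ee_pos": TCP position; "orientation": TCP orientation; "force": force on the tool from outside, world axes, zero at the start; "moment": the same for the moment, N m; "finger_gap": finger opening in m; "grip_force": force on a finger pad.
Only numpy, scipy, OpenCV 4.12 (cv2) and the standard library are available. Lean on these libraries where they do the work, as an engineer would, in place of code of your own. Each camera call takes 0.05 s, during which the arm holds its last target. There are 200 camera calls.

## Working session

There is one attempt and no reset: what is moved stays moved. The work goes in short steps, Python scripts to look and compute and a tool call to move; the robot and the scene stay as the last step left them, time stands still between calls to the robot, and variables do not carry over. Pictures are saved under pics/ and viewed, at most 10 in all, crops included, and the job is handed in when it is done.

Besides the shell and the picture viewer there is one more tool, called after "Request:" in YAML: its name, and indented under it one key for each argument. carry_out: Moves the arm, as the interface text tells. Its arguments: {"type":"object","properties":{"increments":{"type":"array"},"newtons":{"type":"number"}},"required":["increments"]}

```bash
mkdir -p pics; ls; cat > h.py <<'E'
import numpy as np, cv2
from station import ctrl
from scipy.spatial.transform import Rotation as R
def toolT():
    o=ctrl.get_obs(); T=np.eye(4); T[:3,:3]=R.from_euler('xyz',o['orientation']).as_matrix(); T[:3,3]=o['ee_pos']; return T,o
def shot(name):
    T,o=toolT(); d=ctrl.get_image(name)
    E=d['extrinsics'] if name!='wrist' else T@d['mount']
    z=d['z_map']; K=d['mtx']; v,u=np.mgrid[:z.shape[0],:z.shape[1]]
    P=np.stack([(u-K[0,2])/K[0,0]*z,(v-K[1,2])/K[1,1]*z,z],-1)@E[:3,:3].T+E[:3,3]
    P[z==0]=np.nan
    return d['frame'],P
def save(f,n): cv2.imwrite('pics/'+n,cv2.cvtColor(f,cv2.COLOR_RGB2BGR))
E
python3 - <<'E'
from h import *
for n in('top','scene'):
    f,P=shot(n); save(f,n+'1.png'); np.save(n+'.npy',P)
print(ctrl.get_obs(), ctrl.grasp_offset)
E
```

```text
pics
{'time_s': 0.1, 'qpos': array([-1.04840661e+00,  3.85481776e-01,  6.78585358e-03, -4.48929917e-04,
       -1.19395375e+00, -2.58567362e-01]), 'qd': array([ 0.00154927, -0.00253827,  0.00392174,  0.00307938,  0.00024848,
       -0.00050146]), 'joint_torque': array([-8.85699842e-05, -3.93318486e+01,  1.88930172e+01,  4.19805408e+00,
       -2.60316941e-03,  1.03031797e-05]), 'ee_pos': array([ 0.16285884, -0.6028909 ,  0.23033674]), 'orientation': array([ 3.13969422e+00, -7.06464394e-05, -2.87793581e+00]), 'force': array([-0.20085024, -0.13217187, -0.67783165]), 'moment': array([-0.00189062,  0.03420786,  0.00853867]), 'grip_force': 0.0, 'finger_gap': 0.0852459952354107} 0.0187
```

View pics/top1.png

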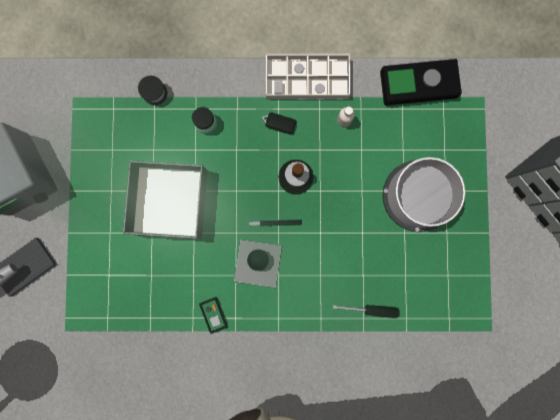

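View pics/scene1.png

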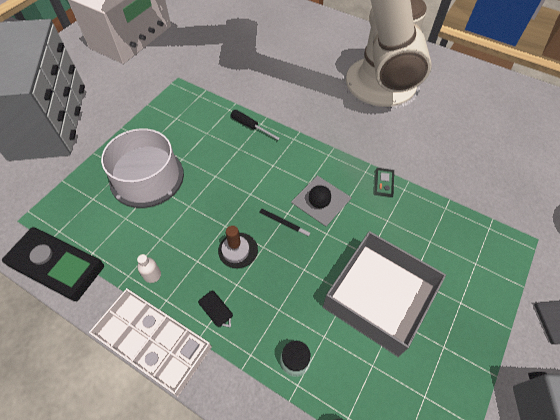

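The top picture shows the remote at about (259,260), the tamper at (297,172), the pot at (428,190) and the box at (168,200). The scene view agrees with this layout.

```bash
python3 - <<'E'
from h import *
P=np.load('top.npy')
def fit(pts):
    pts=pts.astype(np.float32); return cv2.minEnclosingCircle(pts*1000), np.median(pts,0)
def reg(u0,u1,v0,v1,z0,z1):
    Q=P[v0:v1,u0:u1].reshape(-1,3); return Q[(Q[:,2]>z0)&(Q[:,2]<z1)]
for n,a in dict(bench=(300,330,220,300,-.05,.05),pad=(230,290,235,290,.001,.008),fob=(235,285,238,285,.02,.06),fobtop=(235,285,238,285,.042,.06),press=(375,475,145,240,.08,.1),plate=(400,455,165,225,.02,.05),tub=(115,215,150,250,.062,.08),tubfl=(140,200,170,230,.005,.03),handle=(270,320,150,200,.07,.1),puck=(270,320,150,200,.014,.03),tpad=(270,320,150,200,.003,.0095)).items():
    q=reg(*a); print(n,len(q),[np.round(x,3) for x in fit(q[:,:2])[0]],np.round(np.median(q,0),4), cv2.minAreaRect((q[:,:2]*1000).astype(np.float32)))
E
```

```text
bench 2392 [array([456.959, -90.146]), np.float64(99.197)] [ 0.4553 -0.0905  0.001 ] ((456.82073974609375, -90.21873474121094), (69.55614471435547, 186.71482849121094), 89.88008880615234)
pad 2026 [array([450.229,  40.118]), np.float64(93.103)] [0.4456 0.0364 0.0035] ((450.6220397949219, 40.25554656982422), (127.0306167602539, 140.0183868408203), 0.04784639924764633)
fob 361 [array([455.579,  43.545]), np.float64(24.855)] [0.4566 0.0433 0.0449] ((456.1745300292969, 43.311946868896484), (48.34367752075195, 45.87705612182617), 89.20265197753906)
fobtop 245 [array([456.021,  42.895]), np.float64(21.283)] [0.4566 0.0434 0.0465] ((455.51580810546875, 43.31666564941406), (40.827598571777344, 38.80804443359375), 19.046436309814453)
press 552 [array([ 607.429, -337.12 ]), np.float64(76.162)] [ 0.6084 -0.3465  0.0882] ((607.891845703125, -336.8157043457031), (149.13467407226562, 151.4175262451172), 44.733978271484375)
plate 2753 [array([ 606.93 , -335.828]), np.float64(75.128)] [ 0.6087 -0.347   0.0354] ((607.621826171875, -346.8191833496094), (125.58497619628906, 141.7449493408203), 87.52453
[... 231 characters left out ...]
loat64(97.585)] [0.5984 0.2545 0.0157] ((598.2927856445312, 253.357666015625), (141.45835876464844, 142.0143585205078), 0.0504058375954628)
handle 117 [array([657.403, -47.308]), np.float64(12.662)] [ 0.6561 -0.0479  0.0911] ((656.7440795898438, -46.936614990234375), (24.178247451782227, 23.09288215637207), 89.23629760742188)
puck 324 [array([657.269, -47.054]), np.float64(28.933)] [ 0.6504 -0.0447  0.0197] ((657.4812622070312, -47.09973907470703), (55.53141403198242, 55.654930114746094), 44.974700927734375)
tpad 684 [array([659.167, -46.165]), np.float64(80.876)] [ 0.6474 -0.0391  0.0049] ((658.8269653320312, -42.94630432128906), (118.6239013671875, 117.5634994506836), 0.006067638285458088)
```

Request:
carry_out:
  increments:
    - [0, 0, 0.088, 0, 0, 0, 7]
    - [0, 0, 0.088, 0, 0, 0, 7]
    - [0, 0, 0.088, 0, 0, 0, 7]
    - [0, 0, 0, -1.4, 3.2, 0, 7]
    - [0, 0, 0, -1.4, 3.2, 0, 7]
    - [0, 0, 0, -1.4, 3.2, 0, 7]
    - [0, 0, 0, -1.4, 3.2, 0, 7]
    - [0, 0, 0, -1.4, 3.2, 0, 7]
    - [0, 0, 0, -1.4, 3.2, 0, 7]
    - [0, 0, 0, -1.4, 3.2, 0, 7]
    - [0, 0, 0, -1.4, 3.2, 0, 7]
    - [0, 0, 0, -1.4, 3.2, 0, 7]
    - [0, 0, 0, -1.4, 3.2, 0, 7]
    - [0, 0, 0, -1.4, 3.2, 0, 7]
    - [0, 0, 0, -1.4, 3.2, 0, 7]
    - [0, 0, 0, -1.4, 3.2, 0, 7]
    - [0, 0, 0, -1.4, 3.2, 0, 7]
    - [0, 0, 0, -1.4, 3.2, 0, 7]
    - [0, 0, 0, -1.4, 3.2, 0, 7]
    - [0, 0, 0, -1.4, 3.2, 0, 7]
  newtons: 40

```text
time_s: 1.77
ee_pos: [0.401, -0.0577, 0.2313]
orientation: [3.141, -0.0, -3.141]
force: [0.6, -0.7, -0.2]
finger_gap: 0.0702
grip_force: 0.0
```

Request:
carry_out:
  increments:
    - [0, 0, 0, -1.1, 2.0, 1.6, 5.2]
    - [0, 0, 0, -1.1, 2.0, 1.6, 5.2]
    - [0, 0, 0, -1.1, 2.0, 1.6, 5.2]
    - [0, 0, 0, -1.1, 2.0, 1.6, 5.2]
    - [0, 0, 0, -1.1, 2.0, 1.6, 5.2]
    - [0, 0, 0, 0, 0, 0, 5.2]
    - [0, 0, 0, 0, 0, 0, 5.2]
    - [0, 0, 0, 0, 0, 0, 5.2]

```text
time_s: 2.43
ee_pos: [0.4558, 0.0403, 0.1513]
orientation: [-3.141, -0.001, 3.142]
force: [0.2, -0.5, 0.9]
finger_gap: 0.052
grip_force: 0.0
```

```bash
python3 - <<'E'
from h import *
f,P=shot('wrist'); save(f,'w1.png')
T,o=toolT(); print(o['ee_pos'],o['orientation'],o['finger_gap'])
Q=P[np.isfinite(P[...,0])]
q=Q[(Q[:,2]>.015)&(Q[:,2]<.06)&(np.hypot(Q[:,0]-.456,Q[:,1]-.043)<.04)]
for lo,hi in((.015,.06),(.015,.027),(.03,.044),(.044,.06)):
    s=q[(q[:,2]>lo)&(q[:,2]<hi)]; print(len(s),np.round(cv2.minEnclosingCircle((s[:,:2]*1000).astype(np.float32))[0],1),np.round(np.ptp(s,0)*1e3,1),s[:,2].max())
# fingers: points near tool
n=Q[(Q[:,2]>o['ee_pos'][2]-.03)]
for sgn in(-1,1):
    m=n[(n[:,1]-o['ee_pos'][1])*sgn>0]; 
    if len(m): print('finger',sgn,len(m),m[:,2].min()-o['ee_pos'][2],np.round(np.percentile(m-o['ee_pos'],[1,50,99],axis=0),4))
E
```

```text
[0.45590656 0.04013776 0.15172446] [3.14147169e+00 3.59130314e-04 3.14098537e+00] 0.05211978334967726
2635 [455.7  47.5] [47.4 49.1 32.6] 0.04898269702144667
130 [447.3  47.6] [16.3 46.9 10.6] 0.026996635770142108
1019 [455.   47.8] [46.5 48.7 14. ] 0.04399974372854784
1320 [455.7  47.5] [36.2 36.4  5. ] 0.04898269702144667
finger -1 19184 0.0013845894154812244 [[-0.0192 -0.0616  0.0104]
 [-0.0123 -0.0377  0.0701]
 [ 0.0092 -0.0013  0.0903]]
finger 1 19504 0.0013954791833043767 [[-0.0191  0.0012  0.0104]
 [-0.0123  0.0391  0.0706]
 [ 0.0091  0.0636  0.0902]]
```

View pics/w1.png

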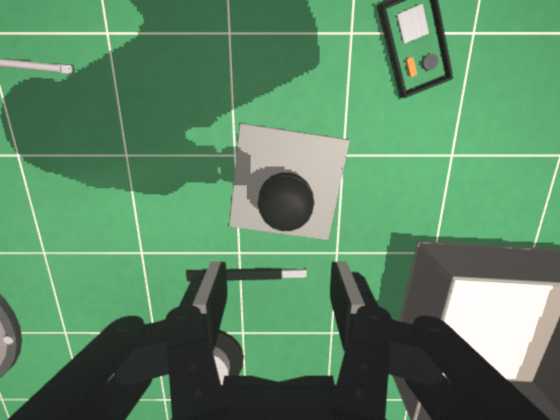

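The wrist view shows the remote at (286,200), the spudger behind it, and finger tips at (215,270) and (340,270). I'll check again lower down.

Request:
carry_out:
  increments:
    - [0, 0, 0, 0, 0.3, 2.2, 5.2]
    - [0, 0, 0, 0, 0.3, 2.2, 5.2]
    - [0, 0, 0, 0, 0, 2.2, 5.2]
    - [0, 0, 0, 0, 0, 2.0, 5.2]
    - [0, 0, 0, 0, 0, 0, 5.2]
    - [0, 0, 0, 0, 0, 0, 5.2]

```text
time_s: 2.98
ee_pos: [0.4559, 0.0458, 0.0657]
orientation: [-3.141, -0.001, 3.141]
force: [0.1, -0.2, 1.5]
finger_gap: 0.052
grip_force: 0.0
```

```bash
python3 - <<'E'
from h import *
f,P=shot('wrist'); save(f,'w2.png')
T,o=toolT(); e=o['ee_pos'];print(e,o['finger_gap'])
Q=P[np.isfinite(P[...,0])]
q=Q[(Q[:,2]>.015)&(Q[:,2]<.055)&(np.hypot(Q[:,0]-.456,Q[:,1]-.045)<.032)]
for lo,hi in((.008,.055),(.044,.055)):
    s=q[(q[:,2]>lo)&(q[:,2]<hi)]; print(len(s),np.round(cv2.minEnclosingCircle((s[:,:2]*1000).astype(np.float32))[0],1),np.round(np.ptp(s,0)*1e3,1))
for sgn in(-1,1):
    m=(Q-e)[((Q-e)[:,1]*sgn>0.015)&(Q[:,2]>.057)]
    h,b=np.histogram(m[:,2],np.arange(-.002,.04,.002)); print(sgn,h)
    for a in(.008,.012,.016,.02,.03):
        k=m[(abs(m[:,2]-a)<.002)]
        if len(k): print(a,len(k),np.round(np.percentile(k[:,1],[3,97])*1e3,1),np.round(np.percentile(k[:,0],[3,97])*1e3,1))
E
```

```text
[0.45674767 0.04629235 0.0664637 ] 0.05212350474025396
5357 [455.4  47.6] [47.9 49.6 33.8]
2621 [455.4  47.7] [37.  37.2  5.1]
-1 [  0   3  23  38  61  71  81  91 103  97 102 108 113 114 123 142 125 137
 114 114]
0.008 132 [-36.2 -25.5] [-13.    7.8]
0.012 172 [-37.8 -25.5] [-13.2   7.9]
0.016 200 [-38.7 -25.5] [-13.    7.1]
0.02 210 [-38.7 -25.5] [-13.1   7.6]
0.03 267 [-38.5 -25.5] [-13.1   7.6]
1 [209 242 355  40  59  74  83  92 101  93 104 113 114 116 128 119 143 131
 115 112]
0.008 133 [26.3 36.9] [-13.1   7.5]
0.012 175 [26.2 39.1] [-13.1   8.5]
0.016 194 [26.3 39.4] [-13.    6.4]
0.02 217 [26.2 39.4] [-13.1   7.2]
0.03 262 [26.2 39.4] [-13.1   7.5]
```

View pics/w2.png

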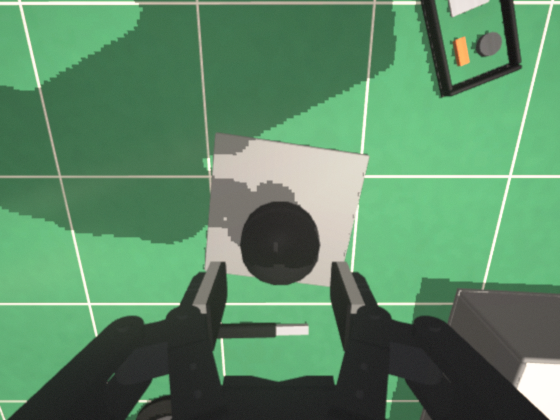

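The wrist view shows the remote at (280,242), centred between the finger tips at (212,280) and (345,280). Next I open, descend and grasp.

Request:
carry_out:
  increments:
    - [0, 0, 0, -0.15, 0.1, 0, 7]
    - [0, 0, 0, 0, 0, 0, 7]
    - [0, 0, 0, 0, 0, 0, 7]
    - [0, 0, 0, 0, 0, 1.5, 7]
    - [0, 0, 0, 0, 0, 1.5, 7]
    - [0, 0, 0, 0, 0, 1.2, 7]
    - [0, 0, 0, 0, 0, 0.9, 7]
    - [0, 0, 0, 0, 0, 0.6, 7]
    - [0, 0, 0, 0, 0, 0.3, 7]
    - [0, 0, 0, 0, 0, 0, 7]
    - [0, 0, 0, 0, 0, 0, 7]

```text
time_s: 3.95
ee_pos: [0.458, 0.0477, 0.0056]
orientation: [3.141, 0.001, 3.142]
force: [-0.7, 0.5, -0.2]
finger_gap: 0.0702
grip_force: 0.0
```

Request:
carry_out:
  increments:
    - [0, 0, 0, 0, 0, 0, 5.6]
    - [0, 0, 0, 0, 0, 0, 5.3]
    - [0, 0, 0, 0, 0, 0, 5.1]
    - [0, 0, 0, 0, 0, 0, 4.9]
    - [0, 0, 0, 0, 0, 0, 4.7]
    - [0, 0, 0, 0, 0, 0, 4.5]
    - [0, 0, 0, 0, 0, 0, 4.5]
    - [0, 0, 0, 0, 0, 0, 4.5]
  newtons: 30

```text
time_s: 4.62
ee_pos: [0.4578, 0.0476, 0.0059]
orientation: [3.141, 0.001, 3.142]
force: [-0.4, -0.3, 4.7]
finger_gap: 0.0482
grip_force: 30.4
```

Request:
carry_out:
  increments:
    - [0, 0, 0, 0, 0, -0.2, 4.5]
    - [0, 0, 0, 0, 0, -0.3, 4.5]
    - [0, 0, 0, 0, 0, -0.5, 4.5]
    - [0, 0, 0, 0, 0, -1, 4.5]
    - [0, 0, 0, 0, 0, -2, 4.5]
    - [0, 0, 0, 0, 0, -2, 4.5]
    - [0, 0, 0, 0, 0, 0, 4.5]
    - [0, 0, 0, 0, 0, 0, 4.5]

```text
time_s: 5.28
ee_pos: [0.4582, 0.048, 0.0664]
orientation: [3.14, 0.003, 3.141]
force: [0.4, 0.2, -2.3]
finger_gap: 0.0487
grip_force: 31.5
```

```bash
python3 - <<'E'
from h import *
f,P=shot('wrist'); save(f[100:400,130:430],'w3.png')
T,o=toolT(); e=o['ee_pos'];print(e,o['finger_gap'],o['force'],o['grip_force'])
Q=P[np.isfinite(P[...,0])]-e
q=Q[(abs(Q[:,1])<.02)&(abs(Q[:,0])<.03)&(Q[:,2]>.005)]
h,b=np.histogram(q[:,2],np.arange(0,.06,.002)); print(h)
t=q[(q[:,2]>.03)&(q[:,2]<.047)]; top=t[(t[:,2]>np.percentile(t[:,2],97)-.003)]
print(np.percentile(t[:,2],[50,90,97,99.5]), top.mean(0)); A=np.c_[top[:,:2],np.ones(len(top))]; print(np.linalg.lstsq(A,top[:,2],rcond=None)[0])
E
```

```text
[0.45731691 0.04756115 0.06541391] 0.04850768697018516 [-0.35976333 -0.43168128 -2.06668338] 31.450176844373345
[   0    0    0    0    0   62  140  162  150  177  187  392  446   14
  224  327  581  715  847 1613 2286 1951    0    0    0    0    0    0
    0]
[0.04008703 0.04250065 0.04290418 0.04334287] [-0.00288539  0.00120285  0.04174195]
[ 0.0200292  -0.00093628  0.04180087]
```

View pics/w3.png

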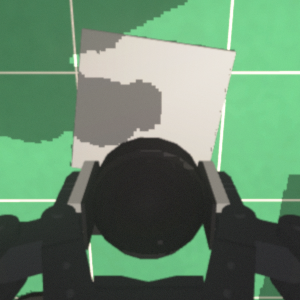

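The remote is held level between the fingers at about (150,195) in the crop. I'll carry it to the pot.

Request:
carry_out:
  increments:
    - [0, 0, 0, 0, 0, -2.4, 4.5]
    - [0, 0, 0, 0, 0, -2.4, 4.5]
    - [0, 0, 0, 0, 0, -2.4, 4.5]
    - [0, 0, 0, -0.5, -1.2, -2.3, 4.5]
    - [0, 0, 0, -1.1, -2.8, 0, 4.5]
    - [0, 0, 0, -1.1, -2.8, 0, 4.5]
    - [0, 0, 0, -1.1, -2.8, 0, 4.5]
    - [0, 0, 0, -1.1, -2.8, 0, 4.5]
    - [0, 0, 0, -1.1, -2.8, 0, 4.5]
    - [0, 0, 0, -1.1, -2.8, 0, 4.5]
    - [0, 0, 0, -1.1, -2.8, 0, 4.5]
    - [0, 0, 0, -1.1, -2.8, 0, 4.5]
    - [0, 0, 0, -1.1, -2.8, 0, 4.5]
    - [0, 0, 0, -1.1, -2.8, 0, 4.5]
    - [0, 0, 0, -1.1, -2.8, 0, 4.5]
    - [0, 0, 0, -1.1, -2.8, 0, 4.5]
    - [0, 0, 0, -0.9, -2.2, 0, 4.5]
    - [0, 0, 0, -0.5, -1.2, 0, 4.5]
    - [0, 0, 0, 0, 0, 0, 4.5]
    - [0, 0, 0, 0, 0, 0, 4.5]

```text
time_s: 7.0
ee_pos: [0.6075, -0.3346, 0.1575]
orientation: [3.14, -0.004, 3.14]
force: [0.2, 0.8, -1.1]
finger_gap: 0.0488
grip_force: 31.9
```

```bash
python3 - <<'E'
from h import *
f,P=shot('wrist')
T,o=toolT(); e=o['ee_pos'];print(e,o['orientation'],o['finger_gap'],o['force'])
Q=P[np.isfinite(P[...,0])]
r=Q[(Q[:,2]>.083)&(Q[:,2]<.095)&(np.hypot(Q[:,0]-.608,Q[:,1]+.335)<.1)]
from scipy.optimize import least_squares
s=least_squares(lambda p:np.hypot(r[:,0]-p[0],r[:,1]-p[1])-.074,[.608,-.335],loss='soft_l1',f_scale=.002); print(len(r),np.ptp(r,0),s.x,np.abs(s.fun).mean())
pl=Q[(Q[:,2]>.028)&(Q[:,2]<.042)&(np.hypot(Q[:,0]-.608,Q[:,1]+.335)<.06)]; print(len(pl),np.median(pl[:,2]))
E
```

```text
[ 0.60759461 -0.33396332  0.15819949] [ 3.13990085 -0.00340709  3.14080326] 0.048801039932056006 [ 0.618793    0.09057744 -1.87546213]
3038 [0.11732336 0.15114101 0.00745894] [ 0.60772759 -0.33357939] 0.0012257713676887706
12542 0.034254209997380464
```

Request:
carry_out:
  increments:
    - [0, 0, 0, -0.2, 0, 1, 4.5]
    - [0, 0, 0, 0, 0, 2, 4.5]
    - [0, 0, 0, 0, 0, 2, 4.5]
    - [0, 0, 0, 0, 0, 2, 4.5]
    - [0, 0, 0, 0, 0, 2, 4.5]
    - [0, 0, 0, 0, 0, 1.5, 4.5]
    - [0, 0, 0, 0, 0, 0.8, 4.5]
    - [0, 0, 0, 0, 0, 0.4, 4.5]
    - [0, 0, 0, 0, 0, 0, 4.5]
    - [0, 0, 0, 0, 0, 0, 4.5]

```text
time_s: 7.88
ee_pos: [0.6111, -0.3343, 0.0441]
orientation: [-3.141, 0.001, -3.141]
force: [0.8, -0.2, -1.8]
finger_gap: 0.0487
grip_force: 31.9
```

Request:
carry_out:
  increments:
    - [0, 0, 0, 0, 0, 0.1, 4.5]
    - [0, 0, 0, 0, 0, 0.1, 4.5]
    - [0, 0, 0, 0, 0, 0.1, 4.5]
    - [0, 0, 0, 0, 0, 0.1, 4.5]
    - [0, 0, 0, 0, 0, 0.1, 4.5]
    - [0, 0, 0, 0, 0, 0, 4.5]
    - [0, 0, 0, 0, 0, 0, 4.5]

```text
time_s: 8.47
ee_pos: [0.6105, -0.3345, 0.0382]
orientation: [3.142, -0.0, 3.141]
force: [1.2, 0.2, -1.1]
finger_gap: 0.0486
grip_force: 31.9
```

Request:
carry_out:
  increments:
    - [0, 0, 0, 0, 0, 0.05, 4.5]
    - [0, 0, 0, 0, 0, 0.05, 4.5]
    - [0, 0, 0, 0, 0, 0, 4.5]
    - [0, 0, 0, 0, 0, 0, 4.5]

```text
time_s: 8.8
ee_pos: [0.6105, -0.3344, 0.0373]
orientation: [3.142, -0.0, 3.141]
force: [-0.3, 0.7, -1.6]
finger_gap: 0.0485
grip_force: 31.9
```

Request:
carry_out:
  increments:
    - [0, 0, 0, 0, 0, 0.05, 4.5]
    - [0, 0, 0, 0, 0, 0, 4.5]
    - [0, 0, 0, 0, 0, 0, 4.5]

```text
time_s: 9.05
ee_pos: [0.6106, -0.3345, 0.0371]
orientation: [-3.141, 0.0, 3.141]
force: [-0.6, 0.3, -0.2]
finger_gap: 0.0484
grip_force: 32.0
```

```bash
python3 - <<'E'
from h import *
F=[];
f,P=shot('wrist'); T,o=toolT(); print(o['force'],o['ee_pos'])
Q=P[np.isfinite(P[...,0])]
pl=Q[(Q[:,2]>.022)&(Q[:,2]<.045)&(np.hypot(Q[:,0]-.608,Q[:,1]+.335)<.066)&(Q[:,0]<.575)]; print(len(pl),np.median(pl[:,2]) if len(pl) else 0)
q=Q[(abs(Q[:,1]+.3344)<.02)&(abs(Q[:,0]-.608)<.03)&(Q[:,2]<.095)]; print(np.percentile(q[:,2],[90,97,99]))
E
```

```text
[-0.91638873 -0.07865583  0.45070108] [ 0.610651   -0.33448417  0.037097  ]
11888 0.034324709200915196
[0.07838726 0.07887087 0.07919849]
```

Request:
carry_out:
  increments:
    - [0, 0, 0, 0, 0, 0.02, 4.5]
    - [0, 0, 0, 0, 0, 0, 4.7]
    - [0, 0, 0, 0, 0, 0, 4.9]
    - [0, 0, 0, 0, 0, 0, 5.1]
    - [0, 0, 0, 0, 0, 0, 5.4]
    - [0, 0, 0, 0, 0, 0, 5.8]
    - [0, 0, 0, 0, 0, 0, 6.3]
    - [0, 0, 0, 0, 0, 0, 6.3]
    - [0, 0, 0, 0, 0, 0, 6.3]

```text
time_s: 9.85
ee_pos: [0.6106, -0.3344, 0.0365]
orientation: [3.142, -0.0, 3.141]
force: [-0.4, -0.3, 0.2]
finger_gap: 0.0632
grip_force: 0.0
```

Request:
carry_out:
  increments:
    - [0, 0, 0, 0, 0, -1, 6.3]
    - [0, 0, 0, 0, 0, -2, 6.3]
    - [0, 0, 0, 0, 0, -2.5, 6.3]
    - [0, 0, 0, 0, 0, -2.5, 6.3]
    - [0, 0, 0, 0, 0, -2.5, 6.3]
    - [0, 0, 0, 0, 0, -1.5, 6.3]
    - [0, 0, 0, -0.5, 2.9, 0, 5]
    - [0, 0, 0, -0.5, 2.9, 0, 5]
    - [0, 0, 0, -0.5, 2.9, 0, 5]
    - [0, 0, 0, -0.5, 2.9, 0, 5]
    - [0, 0, 0, -0.5, 2.9, 0, 5]
    - [0, 0, 0, -0.5, 2.9, 0, 5]
    - [0, 0, 0, -0.5, 2.9, 0, 5]
    - [0, 0, 0, -0.5, 2.9, 0, 5]
    - [0, 0, 0, -0.5, 2.9, 0, 5]
    - [0, 0, 0, -0.4, 2.9, 0, 5]
    - [0, 0, 0, 0, 0, 0, 5]
    - [0, 0, 0, 0, 0, 0, 5]

```text
time_s: 11.35
ee_pos: [0.6599, -0.0428, 0.1574]
orientation: [3.142, 0.001, -3.139]
force: [-0.7, -0.4, 0.6]
finger_gap: 0.0499
grip_force: 0.0
```

```bash
python3 - <<'E'
from h import *
f,P=shot('wrist'); save(f,'w4.png'); T,o=toolT(); print(o['orientation'],o['ee_pos'],o['finger_gap'])
Q=P[np.isfinite(P[...,0])]; Q=Q[np.hypot(Q[:,0]-.657,Q[:,1]+.045)<.07]
for lo,hi in((.084,.1),(.013,.025),(.004,.01)):
    s=Q[(Q[:,2]>lo)&(Q[:,2]<hi)]; print(len(s),cv2.minEnclosingCircle((s[:,:2]*1000).astype(np.float32)),np.median(s[:,2]))
f,P=shot('top'); Q=P[150:235,375:480].reshape(-1,3); s=Q[(Q[:,2]>.06)&(Q[:,2]<.084)&(np.hypot(Q[:,0]-.608,Q[:,1]+.337)<.05)]
print('fob',len(s),cv2.minEnclosingCircle((s[:,:2]*1000).astype(np.float32)),s[:,2].max())
E
```

```text
[-3.14157183e+00  6.71504221e-04 -3.14049092e+00] [ 0.65971697 -0.04392732  0.15731268] 0.04984752805032771
977 ((657.329345703125, -43.659305572509766), 12.670342445373535) 0.0908391778778091
1965 ((657.59912109375, -43.657257080078125), 28.871389389038086) 0.01918883071671451
2555 ((652.9684448242188, -41.07628631591797), 41.8740119934082) 0.0052622444466435825
fob 383 ((608.800537109375, -336.3773193359375), 24.705059051513672) 0.0838614603726644
```

View pics/w4.png

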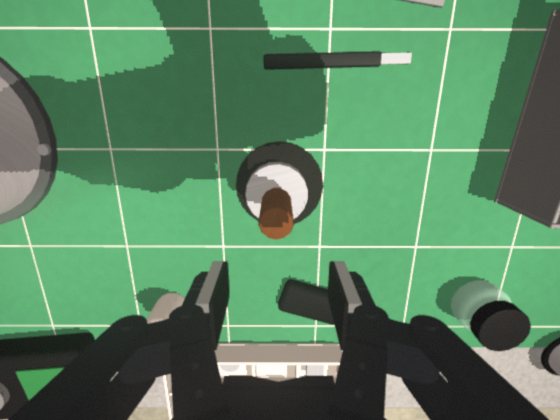

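The wrist view shows the tamper handle top at (277,228) and the puck on its pad at (280,185), with the axis under the tool.

Request:
carry_out:
  increments:
    - [0, 0, 0, 0, 0, 1, 5]
    - [0, 0, 0, 0, 0, 2, 5]
    - [0, 0, 0, 0, 0, 2, 5]
    - [0, 0, 0, 0, 0, 2, 5]
    - [0, 0, 0, 0, 0, 2, 5]
    - [0, 0, 0, 0, 0, 1.2, 5]
    - [0, 0, 0, 0, 0, 0.7, 5]
    - [0, 0, 0, 0, 0, 0.3, 5]
    - [0, 0, 0, 0, 0, 0, 5]
    - [0, 0, 0, 0, 0, 0, 4]
    - [0, 0, 0, 0, 0, 0, 3.4]
    - [0, 0, 0, 0, 0, 0, 3]
    - [0, 0, 0, 0, 0, 0, 2.8]
    - [0, 0, 0, 0, 0, 0, 2.6]
    - [0, 0, 0, 0, 0, 0, 2.4]
    - [0, 0, 0, 0, 0, 0, 2.2]
    - [0, 0, 0, 0, 0, 0, 2]
    - [0, 0, 0, 0, 0, 0, 2]
    - [0, 0, 0, 0, 0, 0, 2]
  newtons: 80

```text
time_s: 13.03
ee_pos: [0.66, -0.0446, 0.0456]
orientation: [-3.141, 0.001, -3.141]
force: [-1.0, -1.2, 5.0]
finger_gap: 0.0243
grip_force: 78.1
```

Request:
carry_out:
  increments:
    - [0, 0, 0, 0, 0, -0.3, 2]
    - [0, 0, 0, 0, 0, -0.7, 2]
    - [0, 0, 0, 0, 0, -2, 2]
    - [0, 0, 0, 0, 0, -2.5, 2]
    - [0, 0, 0, 0, 0, -2.5, 2]
    - [0, 0, 0, 0, 0, -2.5, 2]
    - [0, 0, 0, 0, 0, -1.5, 2]
    - [0, 0, 0, 0.2, -1.3, 0, 2]
    - [0, 0, 0, 0.5, -2.8, 0, 2]
    - [0, 0, 0, 0.5, -2.8, 0, 2]
    - [0, 0, 0, 0.5, -2.8, 0, 2]
    - [0, 0, 0, 0.5, -2.8, 0, 2]
    - [0, 0, 0, 0.5, -2.8, 0, 2]
    - [0, 0, 0, 0.5, -2.8, 0, 2]
    - [0, 0, 0, 0.5, -2.8, 0, 2]
    - [0, 0, 0, 0.5, -2.8, 0, 2]
    - [0, 0, 0, 0.5, -2.8, 0, 2]
    - [0, 0, 0, 0.2, -2.4, 0, 2]
    - [0, 0, 0, 0, 0, 0, 2]
    - [0, 0, 0, 0, 0, 0, 2]

```text
time_s: 14.7
ee_pos: [0.6087, -0.3348, 0.1622]
orientation: [3.14, -0.004, 3.138]
force: [0.3, 0.4, -3.4]
finger_gap: 0.0245
grip_force: 78.9
```

```bash
python3 - <<'E'
from h import *
T,o=toolT(); print(o['orientation'],o['ee_pos'],o['finger_gap'],o['force'],o['moment'])
f,P=shot('scene'); g=cv2.resize(f[80:220,60:240],None,fx=4,fy=4,interpolation=cv2.INTER_CUBIC); save(g,'s2.png')
E
```

```text
[ 3.13959682 -0.00351333  3.13792393] [ 0.60873645 -0.3348217   0.16218577] 0.024496389878280324 [ 0.29894213  0.43291126 -3.44544283] [ 0.03196588  0.03179877 -0.01181696]
```

View pics/s2.png

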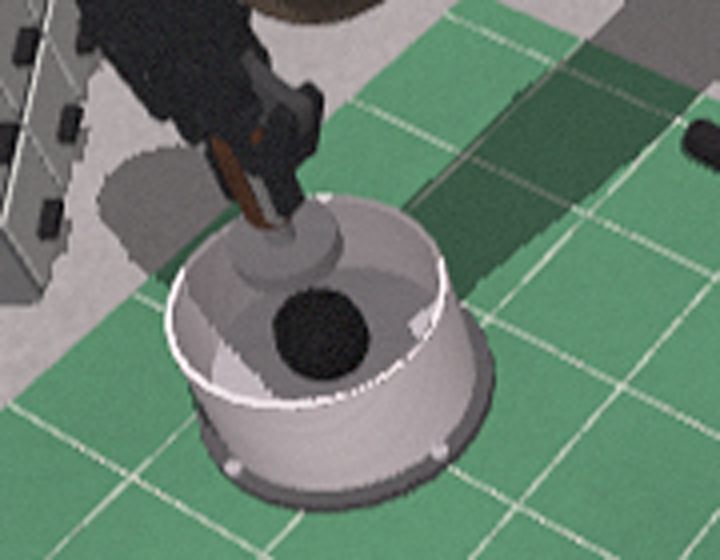

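The scene crop shows the tamper's puck at (288,245) hanging level above the remote at (322,333), which sits upright in the pot.

Request:
carry_out:
  increments:
    - [0, 0, 0, -0.15, 0, 1, 2]
    - [0, 0, 0, 0, 0, 1.5, 2]
    - [0, 0, 0, 0, 0, 1, 2]
    - [0, 0, 0, 0, 0, 0.5, 2]
    - [0, 0, 0, 0, 0, 0.2, 2]
    - [0, 0, 0, 0, 0, 0.1, 2]
    - [0, 0, 0, 0, 0, 0.1, 2]
    - [0, 0, 0, 0, 0, 0.1, 2]
    - [0, 0, 0, 0, 0, 0, 2]

```text
time_s: 15.5
ee_pos: [0.6123, -0.3335, 0.1201]
orientation: [-3.141, 0.001, 3.141]
force: [0.9, 0.6, -2.6]
finger_gap: 0.0245
grip_force: 78.9
```

Request:
carry_out:
  increments:
    - [0, 0, 0, 0, 0, 0.1, 2]
    - [0, 0, 0, 0, 0, 0.1, 2]
    - [0, 0, 0, 0, 0, 0.1, 2]
    - [0, 0, 0, 0, 0, 0.1, 2]
    - [0, 0, 0, 0, 0, 0.1, 2]
    - [0, 0, 0, 0, 0, 0.1, 2]
    - [0, 0, 0, 0, 0, 0.1, 2]
    - [0, 0, 0, 0, 0, 0.1, 2]
    - [0, 0, 0, 0, 0, 0, 2]

```text
time_s: 16.25
ee_pos: [0.6124, -0.3336, 0.1119]
orientation: [-3.141, 0.001, 3.142]
force: [-1.2, -0.1, 3.3]
finger_gap: 0.0247
grip_force: 79.2
```

Request:
carry_out:
  increments:
    - [0, 0, 0, 0, 0, 0.1, 2]
    - [0, 0, 0, 0, 0, 0.1, 2]
    - [0, 0, 0, 0, 0, 0.1, 2]
    - [0, 0, 0, 0, 0, 0.1, 2]
    - [0, 0, 0, 0, 0, 0.1, 2]
    - [0, 0, 0, 0, 0, 0.1, 2]
    - [0, 0, 0, 0, 0, 0.1, 2]
    - [0, 0, 0, 0, 0, 0, 2]

```text
time_s: 16.92
ee_pos: [0.6125, -0.3337, 0.1056]
orientation: [-3.141, 0.001, -3.141]
force: [-2.0, 1.2, 7.3]
finger_gap: 0.0238
grip_force: 79.7
```

Request:
carry_out:
  increments:
    - [0, 0, 0, 0, 0, 0.05, 2]
    - [0, 0, 0, 0, 0, 0.05, 2]
    - [0, 0, 0, 0, 0, 0.05, 2]
    - [0, 0, 0, 0, 0, 0.05, 2]
    - [0, 0, 0, 0, 0, 0, 2]
    - [0, 0, 0, 0, 0, 0, 2]

```text
time_s: 17.42
ee_pos: [0.6126, -0.3337, 0.1045]
orientation: [-3.14, 0.002, -3.141]
force: [-1.6, 2.3, 10.1]
finger_gap: 0.0245
grip_force: 80.2
```

Request:
carry_out:
  increments:
    - [0, 0, 0, 0, 0, 0.05, 2]
    - [0, 0, 0, 0, 0, 0.05, 2]
    - [0, 0, 0, 0, 0, 0.05, 2]
    - [0, 0, 0, 0, 0, 0.05, 2]
    - [0, 0, 0, 0, 0, 0, 2]
    - [0, 0, 0, 0, 0, 0, 2]

```text
time_s: 17.92
ee_pos: [0.6128, -0.3338, 0.1044]
orientation: [-3.14, 0.002, -3.141]
force: [-3.9, 3.4, 15.1]
finger_gap: 0.0242
grip_force: 80.8
```

Request:
carry_out:
  increments:
    - [0, 0, 0, 0, 0, 0.05, 2]
    - [0, 0, 0, 0, 0, 0.05, 2]
    - [0, 0, 0, 0, 0, 0.05, 2]
    - [0, 0, 0, 0, 0, 0, 2]
    - [0, 0, 0, 0, 0, 0, 2]
    - [0, 0, 0, 0, 0, 0, 2]

```text
time_s: 18.42
ee_pos: [0.613, -0.3339, 0.1044]
orientation: [-3.139, 0.003, -3.14]
force: [-4.3, 4.3, 19.4]
finger_gap: 0.0243
grip_force: 81.3
```

Request:
carry_out:
  increments:
    - [0, 0, 0, 0, 0, -0.2, 2]
    - [0, 0, 0, 0, 0, -0.2, 2]
    - [0, 0, 0, 0, 0, -0.2, 2]
    - [0, 0, 0, 0, 0, -0.2, 2]
    - [0, 0, 0, 0, 0, -0.2, 2]
    - [0, 0, 0, 0, 0, -0.2, 2]
    - [0, 0, 0, 0, 0, -0.2, 2]
    - [0, 0, 0, 0, 0, -0.2, 2]
    - [0, 0, 0, 0, 0, -0.2, 2]
    - [0, 0, 0, 0, 0, -0.4, 2]
    - [0, 0, 0, 0, 0, -1.0, 2]
    - [0, 0, 0, 0, 0, -1.5, 2]
    - [0, 0, 0, 0, 0, -1.5, 2]
    - [0, 0, 0, 0, 0, -0.5, 2]
    - [0, 0, 0, 0, 0, 0, 2]

```text
time_s: 19.67
ee_pos: [0.6128, -0.3337, 0.1681]
orientation: [-3.141, 0.003, 3.142]
force: [0.1, -0.1, -2.8]
finger_gap: 0.0245
grip_force: 79.0
```

```bash
python3 - <<'E'
from h import *
T,o=toolT(); print(o['orientation'],o['ee_pos'],o['finger_gap'],o['force'],o['moment'])
E
```

```text
[-3.14058847e+00  3.13162226e-03  3.14151333e+00] [ 0.61278667 -0.33365563  0.16807458] 0.02448809824094865 [ 0.09809402 -0.13462045 -2.84519907] [ 0.00585646 -0.05725421 -0.03696807]
```

Request:
carry_out:
  increments:
    - [0, 0, 0, -0.2, 1.2, 0, 2]
    - [0, 0, 0, -0.5, 2.8, 0, 2]
    - [0, 0, 0, -0.5, 2.8, 0, 2]
    - [0, 0, 0, -0.5, 2.8, 0, 2]
    - [0, 0, 0, -0.5, 2.8, 0, 2]
    - [0, 0, 0, -0.5, 2.8, 0, 2]
    - [0, 0, 0, -0.5, 2.8, 0, 2]
    - [0, 0, 0, -0.5, 2.8, 0, 2]
    - [0, 0, 0, -0.5, 2.8, 0, 2]
    - [0, 0, 0, -0.5, 2.8, 0, 2]
    - [0, 0, 0, 0, 2.4, 0, 2]
    - [0, 0, 0, 0, 0, 1, 2]
    - [0, 0, 0, 0, 0, 2.5, 2]
    - [0, 0, 0, 0, 0, 2.5, 2]
    - [0, 0, 0, 0, 0, 2.5, 2]
    - [0, 0, 0, 0, 0, 1.8, 2]
    - [0, 0, 0, 0, 0, 0.9, 2]
    - [0, 0, 0, 0, 0, 0.3, 2]
    - [0, 0, 0, 0, 0, 0, 2]
    - [0, 0, 0, 0, 0, 0, 2]

```text
time_s: 21.33
ee_pos: [0.6599, -0.0454, 0.0521]
orientation: [-3.141, 0.002, -3.141]
force: [-0.0, 0.4, -2.7]
finger_gap: 0.0243
grip_force: 79.2
```

Request:
carry_out:
  increments:
    - [0, 0, 0, 0.1, 0.1, 0.1, 2]
    - [0, 0, 0, 0, 0, 0.1, 2]
    - [0, 0, 0, 0, 0, 0.1, 2]
    - [0, 0, 0, 0, 0, 0.1, 2]
    - [0, 0, 0, 0, 0, 0.1, 2]
    - [0, 0, 0, 0, 0, 0.05, 2]
    - [0, 0, 0, 0, 0, 0.05, 2]
    - [0, 0, 0, 0, 0, 0, 2]
    - [0, 0, 0, 0, 0, 0, 2]

```text
time_s: 22.08
ee_pos: [0.6581, -0.0445, 0.0456]
orientation: [-3.141, 0.0, 3.142]
force: [-1.6, 1.6, 0.5]
finger_gap: 0.0242
grip_force: 79.6
```

```bash
python3 - <<'E'
from h import *
f,P=shot('top'); Q=P[150:235,375:480].reshape(-1,3); s=Q[(Q[:,2]>.055)&(Q[:,2]<.084)&(np.hypot(Q[:,0]-.608,Q[:,1]+.337)<.04)]
print('fob',len(s),cv2.minEnclosingCircle((s[:,:2]*1000).astype(np.float32)),np.percentile(s[:,2],[50,90,97]))
P0=np.load('top.npy')
E
```

```text
fob 392 ((608.6085205078125, -338.04632568359375), 25.690874099731445) [0.0715258  0.07616671 0.0777271 ]
```

Request:
carry_out:
  increments:
    - [0, 0, 0, 0, 0, 0.03, 2]
    - [0, 0, 0, 0, 0, 0, 2.3]
    - [0, 0, 0, 0, 0, 0, 2.5]
    - [0, 0, 0, 0, 0, 0, 2.7]
    - [0, 0, 0, 0, 0, 0, 3]
    - [0, 0, 0, 0, 0, 0, 3.6]
    - [0, 0, 0, 0, 0, 0, 4.5]
    - [0, 0, 0, 0, 0, 0, 5.2]
    - [0, 0, 0, 0, 0, 0, 5.2]

```text
time_s: 22.88
ee_pos: [0.6582, -0.0445, 0.0447]
orientation: [-3.142, 0.0, 3.141]
force: [0.8, -0.6, -0.8]
finger_gap: 0.0517
grip_force: 0.0
```

Now up, and back over the pot (x −4.7 cm, y −29 cm), staying high for a look at the remote.

Request:
carry_out:
  increments:
    - [0, 0, 0, 0, 0, -1, 5.2]
    - [0, 0, 0, 0, 0, -2, 5.2]
    - [0, 0, 0, 0, 0, -2.5, 5.2]
    - [0, 0, 0, 0, 0, -2.5, 5.2]
    - [0, 0, 0, 0, 0, -2.5, 5.2]
    - [0, 0, 0, 0.2, -1.2, -1, 5.2]
    - [0, 0, 0, 0.5, -2.8, 0, 5.2]
    - [0, 0, 0, 0.5, -2.8, 0, 5.2]
    - [0, 0, 0, 0.5, -2.8, 0, 5.2]
    - [0, 0, 0, 0.5, -2.8, 0, 5.2]
    - [0, 0, 0, 0.5, -2.8, 0, 5.2]
    - [0, 0, 0, 0.5, -2.8, 0, 5.2]
    - [0, 0, 0, 0.5, -2.8, 0, 5.2]
    - [0, 0, 0, 0.5, -2.8, 0, 5.2]
    - [0, 0, 0, 0.5, -2.8, 0, 5.2]
    - [0, 0, 0, 0.1, -2.6, 0, 6.3]
    - [0, 0, 0, 0, 0, 0, 6.3]
    - [0, 0, 0, 0, 0, 0, 6.3]
    - [0, 0, 0, 0, 0, 0, 6.3]

```text
time_s: 24.47
ee_pos: [0.6095, -0.3345, 0.1595]
orientation: [3.141, -0.001, 3.141]
force: [0.0, 1.1, 0.3]
finger_gap: 0.0632
grip_force: 0.0
```

```bash
python3 - <<'E'
from h import *
f,P=shot('wrist'); save(f,'w5.png'); T,o=toolT(); e=o['ee_pos'];print(o['orientation'],e)
Q=P[np.isfinite(P[...,0])]; Q=Q[np.hypot(Q[:,0]-.609,Q[:,1]+.335)<.045]
s=Q[(Q[:,2]>.045)&(Q[:,2]<.085)]; print(cv2.minEnclosingCircle((s[:,:2]*1000).astype(np.float32)),np.percentile(s[:,2],[50,90,97,99.5]))
t=s[s[:,2]>np.percentile(s[:,2],97)-.003]; print(cv2.minEnclosingCircle((t[:,:2]*1000).astype(np.float32)))
f,P=shot('top'); Q=P[145:200,270:325].reshape(-1,3)
for lo,hi in((.07,.1),(.013,.025)):
    s=Q[(Q[:,2]>lo)&(Q[:,2]<hi)]; print('tamper',len(s),cv2.minEnclosingCircle((s[:,:2]*1000).astype(np.float32)))
E
```

```text
[ 3.14123427e+00 -4.14224724e-04 -3.14140037e+00] [ 0.60982298 -0.33392471  0.15970202]
((608.8560180664062, -333.4802551269531), 25.100961685180664) [0.07099961 0.07446167 0.07503011 0.0756497 ]
((608.6990356445312, -333.41558837890625), 17.697189331054688)
tamper 119 ((655.854736328125, -47.484954833984375), 12.945453643798828)
tamper 328 ((655.1500244140625, -47.88117599487305), 29.558204650878906)
```

View pics/w5.png

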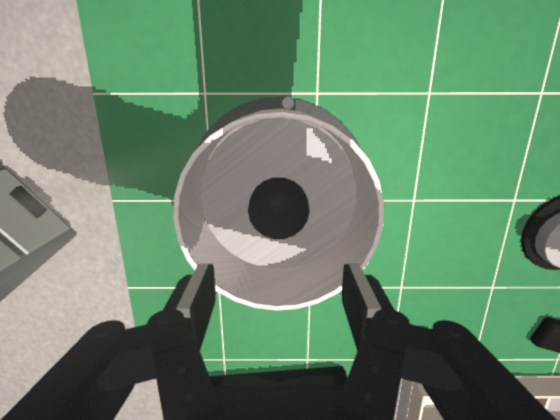

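The wrist view shows the remote at (278,208), central in the pot, with its top at 75 mm, so the shell is shut and the plate is up. The tamper stands upright.

Request:
carry_out:
  increments:
    - [0, 0, 0, -0.15, 0, 1, 6.3]
    - [0, 0, 0, 0, 0, 2, 6.3]
    - [0, 0, 0, 0, 0, 2, 6.3]
    - [0, 0, 0, 0, 0, 2, 6.3]
    - [0, 0, 0, 0, 0, 2, 6.3]
    - [0, 0, 0, 0, 0, 1.6, 6.3]
    - [0, 0, 0, 0, 0, 1.0, 6.3]
    - [0, 0, 0, 0, 0, 0.4, 6.3]
    - [0, 0, 0, 0, 0, 0.2, 6.3]
    - [0, 0, 0, 0, 0, 0, 6.3]
    - [0, 0, 0, 0, 0, 0, 6.3]
    - [0, 0, 0, 0, 0, 0, 6.3]
  newtons: 30

```text
time_s: 25.57
ee_pos: [0.6123, -0.3346, 0.0391]
orientation: [-3.141, 0.002, 3.142]
force: [-0.3, 0.6, 0.6]
finger_gap: 0.0632
grip_force: 0.0
```

Request:
carry_out:
  increments:
    - [0, 0, 0, 0, 0, 0.15, 6.3]
    - [0, 0, 0, 0, 0, 0, 5.6]
    - [0, 0, 0, 0, 0, 0, 5.3]
    - [0, 0, 0, 0, 0, 0, 5.1]
    - [0, 0, 0, 0, 0, 0, 4.9]
    - [0, 0, 0, 0, 0, 0, 4.7]
    - [0, 0, 0, 0, 0, 0, 4.5]
    - [0, 0, 0, 0, 0, 0, 4.5]
    - [0, 0, 0, 0, 0, 0, 4.5]

```text
time_s: 26.32
ee_pos: [0.6116, -0.3345, 0.0367]
orientation: [-3.141, 0.0, 3.141]
force: [-1.0, 1.0, 2.7]
finger_gap: 0.0486
grip_force: 30.9
```

Request:
carry_out:
  increments:
    - [0, 0, 0, 0, 0, -0.3, 4.5]
    - [0, 0, 0, 0, 0, -0.7, 4.5]
    - [0, 0, 0, 0, 0, -1.5, 4.5]
    - [0, 0, 0, 0, 0, -2.5, 4.5]
    - [0, 0, 0, 0, 0, -2.5, 4.5]
    - [0, 0, 0, 0, 0, -2.5, 4.5]
    - [0, 0, 0, 0, 0, -2, 4.5]
    - [0, 0, 0, 0, 0.8, -0.8, 4.5]
    - [0, 0, 0, 0, 1.8, 0, 4.5]
    - [0, 0, 0, 0, 2.8, 0, 4.5]
    - [0, 0, 0, 0, 2.8, 0, 4.5]
    - [0, 0, 0, 0, 2.8, 0, 4.5]
    - [0, 0, 0, 0, 2.8, 0, 4.5]
    - [0, 0, 0, 0, 2.8, 0, 4.5]
    - [0, 0, 0, 0, 2.8, 0, 4.5]
    - [0, 0, 0, 0, 2.8, 0, 4.5]
    - [0, 0, 0, 0, 2.8, 0, 4.5]
    - [0, 0, 0, 0, 2.8, 0, 4.5]
    - [0, 0, 0, 0, 2.8, 0, 4.5]
    - [0, 0, 0, 0, 2.8, 0, 4.5]

```text
time_s: 27.98
ee_pos: [0.6105, 0.0014, 0.1634]
orientation: [3.141, -0.002, 3.141]
force: [0.4, -0.8, -0.9]
finger_gap: 0.0488
grip_force: 31.3
```

Request:
carry_out:
  increments:
    - [0, 0, 0, 0.2, 2.8, 0, 4.5]
    - [0, 0, 0, 0.2, 2.8, 0, 4.5]
    - [0, 0, 0, 0.2, 2.8, 0, 4.5]
    - [0, 0, 0, 0.2, 2.8, 0, 4.5]
    - [0, 0, 0, 0.2, 2.8, 0, 4.5]
    - [0, 0, 0, 0.2, 2.8, 0, 4.5]
    - [0, 0, 0, 0.2, 2.8, 0, 4.5]
    - [0, 0, 0, 0.2, 2.8, 0, 4.5]
    - [0, 0, 0, 0, 2, 0, 4.5]
    - [0, 0, 0, 0, 1.2, 0, 4.5]
    - [0, 0, 0, 0, 0, 0, 4.5]
    - [0, 0, 0, 0, 0, 0, 4.5]

```text
time_s: 28.98
ee_pos: [0.5949, 0.2558, 0.1635]
orientation: [-3.141, -0.002, -3.141]
force: [0.1, -0.1, -1.9]
finger_gap: 0.0486
grip_force: 31.4
```

```bash
python3 - <<'E'
from h import *
f,P=shot('wrist'); T,o=toolT(); e=o['ee_pos'];print(o['orientation'],e,o['finger_gap'],o['force'])
Q=P[np.isfinite(P[...,0])]
s=Q[(Q[:,2]>.062)&(Q[:,2]<.077)&(abs(Q[:,0]-.593)<.13)&(abs(Q[:,1]-.255)<.13)]; print(cv2.minAreaRect((s[:,:2]*1000).astype(np.float32)))
s=Q[(Q[:,2]>.01)&(Q[:,2]<.022)&(abs(Q[:,0]-.593)<.07)&(abs(Q[:,1]-.255)<.07)]; print(len(s),np.median(s[:,2]))
E
```

```text
[-3.14083137e+00 -1.40104119e-03  3.14116643e+00] [0.59510549 0.25504757 0.16368062] 0.048654187410028256 [-0.54631556 -0.05362108 -1.88048556]
((592.2664794921875, 258.5419616699219), (165.4884033203125, 164.03631591796875), 86.31523895263672)
19509 0.015280016754200654
```

Request:
carry_out:
  increments:
    - [0, 0, 0, 0, 0.3, 1, 4.5]
    - [0, 0, 0, 0, 0, 2, 4.5]
    - [0, 0, 0, 0, 0, 2.5, 4.5]
    - [0, 0, 0, 0, 0, 2.5, 4.5]
    - [0, 0, 0, 0, 0, 2.5, 4.5]
    - [0, 0, 0, 0, 0, 1.8, 4.5]
    - [0, 0, 0, 0, 0, 1, 4.5]
    - [0, 0, 0, 0, 0, 0.5, 4.5]
    - [0, 0, 0, 0, 0, 0.2, 4.5]
    - [0, 0, 0, 0, 0, 0, 4.5]
    - [0, 0, 0, 0, 0, 0, 4.5]
    - [0, 0, 0, 0, 0, 0, 4.5]

```text
time_s: 30.03
ee_pos: [0.5964, 0.259, 0.0257]
orientation: [3.14, 0.002, 3.141]
force: [-0.2, 0.2, -0.8]
finger_gap: 0.049
grip_force: 31.4
```

Request:
carry_out:
  increments:
    - [0, 0, 0, 0, 0, 0.15, 4.5]
    - [0, 0, 0, 0, 0, 0.1, 4.5]
    - [0, 0, 0, 0, 0, 0.1, 4.5]
    - [0, 0, 0, 0, 0, 0.1, 4.5]
    - [0, 0, 0, 0, 0, 0.1, 4.5]
    - [0, 0, 0, 0, 0, 0.05, 4.5]
    - [0, 0, 0, 0, 0, 0, 4.5]
    - [0, 0, 0, 0, 0, 0, 4.5]

```text
time_s: 30.7
ee_pos: [0.5956, 0.2586, 0.0182]
orientation: [-3.142, -0.0, 3.141]
force: [0.3, -0.1, -0.7]
finger_gap: 0.0481
grip_force: 31.4
```

Request:
carry_out:
  increments:
    - [0, 0, 0, 0, 0, 0.03, 4.5]
    - [0, 0, 0, 0, 0, 0, 4.5]
    - [0, 0, 0, 0, 0, 0, 4.5]

```text
time_s: 30.95
ee_pos: [0.5956, 0.2585, 0.018]
orientation: [3.142, -0.0, 3.141]
force: [-1.0, 0.2, -1.1]
finger_gap: 0.0486
grip_force: 31.4
```

```bash
python3 - <<'E'
from h import *
f,P=shot('wrist'); T,o=toolT(); e=o['ee_pos'];print(e,o['force'])
Q=P[np.isfinite(P[...,0])]; q=Q[(abs(Q[:,1]-e[1])<.02)&(abs(Q[:,0]-e[0])<.03)&(Q[:,2]<.07)]; print(np.percentile(q[:,2],[90,97,99]))
s=Q[(Q[:,2]>.005)&(Q[:,2]<.022)&(abs(Q[:,0]-.56)<.04)&(abs(Q[:,1]-.255)<.07)]; print(len(s),np.median(s[:,2]))
E
```

```text
[0.59566627 0.25857504 0.01804248] [ 0.24225896  0.13174312 -1.99226783]
[0.05567135 0.05615641 0.05642972]
41553 0.015304731137997962
```

Request:
carry_out:
  increments:
    - [0, 0, 0, 0, 0, 0.03, 4.5]
    - [0, 0, 0, 0, 0, 0.02, 4.5]
    - [0, 0, 0, 0, 0, 0, 4.5]
    - [0, 0, 0, 0, 0, 0, 4.5]

```text
time_s: 31.33
ee_pos: [0.5957, 0.2586, 0.0177]
orientation: [3.142, 0.0, 3.141]
force: [-0.2, 0.7, -0.3]
finger_gap: 0.0485
grip_force: 31.5
```

Request:
carry_out:
  increments:
    - [0, 0, 0, 0, 0, 0.02, 4.5]
    - [0, 0, 0, 0, 0, 0, 4.5]
    - [0, 0, 0, 0, 0, 0, 4.7]
    - [0, 0, 0, 0, 0, 0, 4.9]
    - [0, 0, 0, 0, 0, 0, 5.1]
    - [0, 0, 0, 0, 0, 0, 5.4]
    - [0, 0, 0, 0, 0, 0, 5.8]
    - [0, 0, 0, 0, 0, 0, 6.3]
    - [0, 0, 0, 0, 0, 0, 6.3]
    - [0, 0, 0, 0, 0, -1, 6.3]
    - [0, 0, 0, 0, 0, -2, 6.3]
    - [0, 0, 0, 0, 0, -2.5, 6.3]
    - [0, 0, 0, 0, 0, -2.5, 6.3]
    - [0, 0, 0, 0, 0, -2.5, 6.3]
    - [0, 0, 0, 0, 0, -2.5, 6.3]
    - [0, 0, 0, 0, 0, -1, 6.3]
    - [0, 0, 0, 0, 0, 0, 6.3]

```text
time_s: 32.75
ee_pos: [0.5972, 0.2595, 0.1614]
orientation: [3.138, 0.006, -3.141]
force: [0.1, 0.1, -0.3]
finger_gap: 0.0626
grip_force: 0.0
```

```bash
python3 - <<'E'
from h import *
f,P=shot('wrist'); T,o=toolT(); print(o['ee_pos'],o['force'])
Q=P[np.isfinite(P[...,0])]; q=Q[(np.hypot(Q[:,1]-.2586,Q[:,0]-.593)<.03)&(Q[:,2]>.025)&(Q[:,2]<.08)]; print(np.percentile(q[:,2],[50,97,99]),cv2.minEnclosingCircle((q[:,:2]*1000).astype(np.float32)))
g,_=shot('scene'); save(np.vstack([cv2.resize(f,(400,300)),cv2.resize(g,(400,300))]),'end.png')
E
```

```text
[0.59597195 0.25888255 0.15869122] [ 0.50002878  0.39615054 -0.63480145]
[0.05207571 0.05597033 0.05634325] ((592.9166870117188, 259.71185302734375), 25.11078453063965)
```

View pics/end.png

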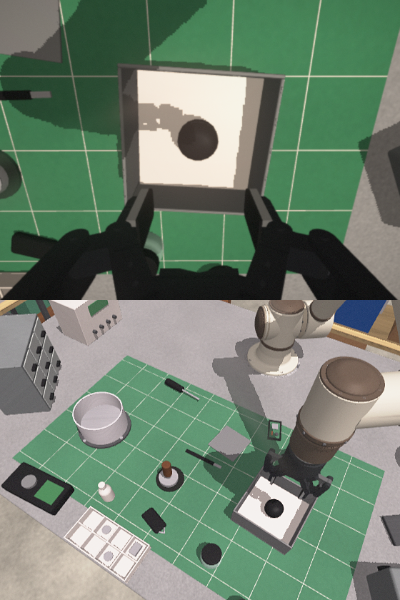

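The remote stands upright in the box, at (198,140) in the wrist view. The tamper is upright on its pad at (168,478) in the scene view, and the other things are unmoved. I'll hand the job in.

```bash
python3 -c "
from station import ctrl
print(ctrl.close_job())"
```

```text
the job is handed in; nothing more can be done
None
```

The job is handed in at about 33 s: the remote measured shut after pressing and stands upright on the grey box's floor, the tamper is upright on its pad, and the other things look unmoved; no verdict was returned.

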